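Make up a polishing batch with a gated hopper

ROBOT

A 7-joint arm with a two-finger parallel gripper is mounted at the origin on the work surface. World frame = base frame: x ahead of the robot, y to its left, z up, the work surface at z = 0. Lengths are in m, angles in rad, forces in N, time in s.
With the tool pointing down it reaches from about 0.425 to 0.925 m from the base axis. Payload 6.8 kg.
Tool frame: the origin (TCP) lies on the centre line of the jaws, within the pads' length; the fingertips stand 11 mm ahead of it and the grasp point (between the pads) lies 8 mm behind it; z points along the fingers, y is the direction in which the jaws open and shut (so a half turn about z gives the same grasp; the last joint's range is limited). The gripper opens to 85 mm and grips with 20 to 120 N. Pads are 22 mm wide; open, the fingers measure 114 mm over their backs; the gripper's body (76 mm by 85 mm) begins 54 mm behind the grasp point. The pads swing forward as they close: fully open they stand 13 mm farther back than shut.
Start: joints at [1.235, 0.477, 0.022, 1.555, -0.011, 1.109, -0.083], TCP at [0.152, -0.658, 0.242] pointing down, gripper open.
Joint ranges: [-2.96, 2.96], [-0.34, 2.1], [-1.41, 1.46], [0.24, 2.44], [-1.37, 4.51], [0.17, 1.92], [-2.96, 2.96]. Speed limits (rad/s): [2.39, 2.39, 3.14, 3.14, 3.14, 3.14, 3.14].

INTERFACE

Orientations are given as a rotation vector (axis times angle).
In Python, from bench import r gives the robot as it stands.
- The arm moves only by the tool send_rows, never from a script. Its argument "deltas" is a list of rows, each a list of 7 numbers: the opening, from 0 (shut) to 1 (fully open), then the shift along the tool's x, y, z as a fraction of full scale, then the turn, a rotation vector about the tool's x, y, z as a fraction of full scale. In form: [[hand, x, y, z, ax, ay, az], ...]. A call has 1 to 20 rows; each row is the pose to reach, as a shift and turn from the pose commanded when the call began, along the tool's axes at that moment, turning the shorter way round; what a row does not reach only later rows make up. Full scale, the value 1, is 150 mm for a shift and 180 degrees for a turn. A row lasts 1/12 s, in which the tool goes at most 41.7 mm and 7.16 degrees, less where a joint would pass 70% of its speed; a pose out of reach is approached as far as the arm can. A call with a number of a shift or a turn outside -1 to 1 is refused whole. A call with a gripper value outside its range is refused whole. The fingers move at their own pace and stop on an object; "squeeze" is the grip in N (left out, the last holds). Time passes only in rows, so rows that repeat a pose let the fingers close. It gives the time, the measured TCP pose, the force and the opening at its end, in the units of the state.
- r.get_obs(): the state, without advancing time (a new reading comes with each control period).
- r.grab_frame(name): name is "scene" or "top" or "wrist"; returns a dict with "pixels" (420x560x3 uint8, red, green, blue), "camera_matrix" (3x3 intrinsics, pixels), "dist_coeffs" ([k1, k2, p1, p2, k3] as OpenCV has them; the pictures are not rectified), "rvec" (rotation vector, rad) and "tvec" (3), from world to camera coordinates, as OpenCV has them. Camera axes: x right, y down, z forward; pixel columns grow to the right and rows downward; lengths in m; the calibration is good to about 2 mm. A picture is of the moment at which its call begins. There is no depth.
- r.hand_in(): hands the job in, once; it reports no verdict.
The state is a dict: "clock": time; "joints": joint angles; "qvel": joint speeds; "tau": joint torques, N m; "tcp_pos": TCP position; "orientation": TCP orientation; "contact_force": force on the tool from outside, world axes, zero at the start; "moment": the same for the moment, N m; "grip_width": finger opening in m.
Only numpy, scipy, OpenCV 4.12 (cv2) and the standard library are available. Lean on these libraries where they do the work, as an engineer would, in place of code of your own. Each camera call takes 0.05 s, during which the arm holds its last target. There are 200 camera calls.

TASK

Make up a polishing batch: put every three-lobed resin piece that lies on the bench into the hopper with the balls, its gate still shut, and slide the empty tub fully in beneath it, up to the back stop. Then squeeze the spring tab on the gate's handle and keep it squeezed while you pull the gate fully open, so that the whole batch drops into the tub, and squeeze it again to push the gate fully home, let go and see that the tab has sprung back out and locks it. Last, slide the tub out and leave it squarely on the rubber mat with the whole batch in it; never open the gate without the tub in place below, and leave the jar, the cup and the spatula alone.

Things in the scene. Friction and masses are not known exactly. Their poses are not given: they have to be found in the camera images.
- hopper: fixed metal hopper on 4 legs; origin on the bench under the centre of its throat, z up. Throat: straight square shaft, 96 x 96 mm inside, z 93 to 193 mm, closed below by the slide gate (z 85 to 89 mm), which slides out toward the hopper's -x (to the robot). The tub enters from its -y side between legs 12 mm square: inner faces x = +-82 mm, entry legs at y -67 to -55 mm; frame at z 118 to 130 mm
- hopper_mouth (a point): centre of the hopper's flared mouth, z 238 mm, the hopper's highest point; about 140 mm across here, narrowing to the throat at z 193 mm. Drop pieces in from just above
- tub_place (a point): where the tub's origin comes when the tub is fully in, on the bench 49 mm along the hopper's -y from its origin, oriented as the hopper; the tub's +y end then touches the back stop bar (z 10 to 50 mm). Up to 15 mm short of it will do, and 20 mm to either side in x; the tub must be parallel to the hopper within 0.1 rad. The tub's rim passes 15 mm below the gate
- gate (a joint): travel of the slide gate, m: 0 = shut, 0.100 = fully open, end stops at both. Friction about 2 N; stays where it is left. Locked at 0 (2 mm of play) unless the tab is squeezed; unsqueezed it also jams about 25 mm before shut when pushed in
- tab (a joint): travel of the sprung lock tab on the gate's handle, m: 0 = sprung out (locking), 0.010 = fully squeezed toward the fixed post; over 0.007 frees the gate. Spring 4 N at 0 to 8 N at 0.010; it springs back when let go
- gate_grip (a point): grip point of the gate's handle, z 116 mm; moves with the gate, oriented as the hopper. Two upright plates, 26 mm along x, 10 mm thick, z 89 to 135 mm: steel post, outer face 13 mm to +y of the point; black tab, outer face 23 mm to -y (13 mm when squeezed). 145 mm along -x from the throat's centre when shut. Pinch from above along y, from 50 mm or more open down to 26 mm; 40 N will do
- tub: loose grey open tub, 150 (x) by 240 (y) by 70 mm high, walls and floor 5 mm, 0.4 kg. Origin: centre of its underside, z up. Its -y end wall carries the pull lug. It stands on the bench to the right at the start and slides on the bench when moved by the lug (lifting by the lug would tip it)
- tub_lug (a point): grip point on the tub's pull lug, an upright block 40 mm wide along the tub's x and 14 mm thick along its y, from the rim (z 70 mm) to z 108 mm; point at x 0, y -117, z 88 mm of the tub, oriented as the tub. Pinch from above along the tub's y. With the tub fully in it is 166 mm from the throat's centre: open the fingers no more than 60 mm there
- mat: thin black rubber mat let into the bench, 210 (x) by 300 mm (y), flush with the bench (1 mm at most). Origin: its centre. Its long side matches the tub's long side
- prop0: three-lobed amber resin piece, 25 g, 16 mm thick: three discs of 22 mm diameter set 10 mm from the centre at 0, 120 and 240 degrees from its x axis. Origin: centre of its underside, z through the thickness. Along a lobe's axis it measures 37 mm: +21 mm (lobe tip) to -16 mm (across the two other lobes). On the bench in front of the robot at the start; absent in some runs
- prop1: three-lobed amber resin piece, 25 g, 16 mm thick: three discs of 22 mm diameter set 10 mm from the centre at 0, 120 and 240 degrees from its x axis. Origin: centre of its underside, z through the thickness. Along a lobe's axis it measures 37 mm: +21 mm (lobe tip) to -16 mm (across the two other lobes). On the bench in front of the robot at the start; absent in some runs
- prop2: three-lobed amber resin piece, 25 g, 16 mm thick: three discs of 22 mm diameter set 10 mm from the centre at 0, 120 and 240 degrees from its x axis. Origin: centre of its underside, z through the thickness. Along a lobe's axis it measures 37 mm: +21 mm (lobe tip) to -16 mm (across the two other lobes). On the bench in front of the robot at the start; absent in some runs
- prop3: three-lobed amber resin piece, 25 g, 16 mm thick: three discs of 22 mm diameter set 10 mm from the centre at 0, 120 and 240 degrees from its x axis. Origin: centre of its underside, z through the thickness. Along a lobe's axis it measures 37 mm: +21 mm (lobe tip) to -16 mm (across the two other lobes). On the bench in front of the robot at the start; absent in some runs
- prop4: three-lobed amber resin piece, 25 g, 16 mm thick: three discs of 22 mm diameter set 10 mm from the centre at 0, 120 and 240 degrees from its x axis. Origin: centre of its underside, z through the thickness. Along a lobe's axis it measures 37 mm: +21 mm (lobe tip) to -16 mm (across the two other lobes). On the bench in front of the robot at the start; absent in some runs
- ball0: white ceramic polishing ball, 24 mm diameter, 20 g, lying in the hopper on the gate at the start. Origin: its centre
- ball1: white ceramic polishing ball, 24 mm diameter, 20 g, lying in the hopper on the gate at the start. Origin: its centre
- ball2: white ceramic polishing ball, 24 mm diameter, 20 g, lying in the hopper on the gate at the start. Origin: its centre
- ball3: white ceramic polishing ball, 24 mm diameter, 20 g, lying in the hopper on the gate at the start. Origin: its centre
- jar: bystander: small lidded jar, 60 mm diameter, 85 mm high, at the right. Origin: centre of its underside
- cup: bystander: white mixing cup, 72 mm across, 85 mm high, at the left. Origin: centre of its underside
- spatula: bystander: spatula lying on the bench at the left. Origin: on its underside

How it is judged:
By the outcome, as a careful person would: the job done as asked, in the order asked, and still so for the second after the job is handed in, with the robot touching nothing.
Of prop0, prop1, prop2, prop3, prop4 only 3 to 5 are there at a start; the rules pass over those that are not, and their reading is None.
At some moment in a run one of prop0, prop1, prop2, prop3, prop4 may be knocked a few centimetres aside while the robot is not near it.
Once in a run the grip may slacken for a moment while it holds something.
It also fails if it takes over 210 s, if anything falls off the work surface, if the arm or the gripper's body presses on something with over 40 N, if the wrist force passes 120 N, or if a joint passes its speed limit or range.

## Working session

There is one attempt and no reset: what is moved stays moved. The work goes in short steps, Python scripts to look and compute and a tool call to move; the robot and the scene stay as the last step left them, time stands still between calls to the robot, and variables do not carry over. Pictures are saved under pics/ and viewed, about 12 in all and at most 16, crops included, and the job is handed in when it is done.

Besides the shell and the picture viewer there is one more tool, called after "Request:" as name([rows], argument=value, ...), one row to a line, values as JSON. send_rows: Moves the arm, as the interface text tells. Shift numbers are shares of 150 mm and turn numbers shares of 180 degrees, none past 1 either way. Its arguments: {"type":"object","properties":{"deltas":{"type":"array","items":{"type":"array","items":{"type":"number"}}},"squeeze":{"type":"number"}},"required":["deltas"]}

```bash
mkdir -p pics; ls
cat > h.py <<'E'
import numpy as np, cv2, pickle
from scipy.spatial.transform import Rotation as R
from bench import r
def grab(n,f=None):
    d=r.grab_frame(n)
    if f: cv2.imwrite(f'pics/{f}.png',cv2.cvtColor(d['pixels'],cv2.COLOR_RGB2BGR)); pickle.dump(d,open(f'pics/{f}.pkl','wb'))
    return d
def unproj(d,uv,z):
    p=cv2.undistortPoints(np.array(uv,float).reshape(-1,1,2),np.array(d['camera_matrix']),np.array(d['dist_coeffs'])).reshape(-1,2)
    Rm=cv2.Rodrigues(np.array(d['rvec'],float))[0]; t=np.array(d['tvec'],float).ravel()
    c=-Rm.T@t; v=np.c_[p,np.ones(len(p))]@Rm
    return c+v*((z-c[2])/v[:,2])[:,None]
def proj(d,P):
    return cv2.projectPoints(np.array(P,float).reshape(-1,1,3),np.array(d['rvec'],float),np.array(d['tvec'],float),np.array(d['camera_matrix']),np.array(d['dist_coeffs']))[0].reshape(-1,2)
def delta(pos,yaw=None):
    "row numbers to reach TCP pos with tool down, jaws (tool y) at world angle yaw"
    o=r.get_obs(); Rt=R.from_rotvec(o['orientation']); s=Rt.inv().apply(np.array(pos)-o['tcp_pos'])/0.15
    a=np.zeros(3)
    if yaw is not None:
        y=np.array([np.cos(yaw),np.sin(yaw),0]); z=np.array([0,0,-1.]); 
        best=min((( Rt.inv()*R.from_matrix(np.c_[np.cross(k*y,z),k*y,z])).as_rotvec() for k in(1,-1)),key=np.linalg.norm); a=best/np.pi
    return np.round(s,3),np.round(a,3)
E
python3 - <<'E'
from h import *
o=r.get_obs(); print(o)
print(R.from_rotvec(o['orientation']).as_matrix().round(3))
for n in('top','scene'):
    d=grab(n,n+'0'); Rm=cv2.Rodrigues(np.array(d['rvec'],float))[0]; print(n,-Rm.T@np.array(d['tvec']).ravel(),d['dist_coeffs'])
E
```

```text
pics
{'clock': 0.0, 'joints': array([ 1.23486174,  0.47778739,  0.02229506,  1.55645264, -0.01151533,
        1.1092983 , -0.0831206 ]), 'qvel': array([-1.35548165e-03, -1.70745347e-03,  9.94746435e-05,  1.36519861e-03,
       -1.96070678e-03, -1.08203425e-03, -1.60680720e-04]), 'tau': array([-1.04982093e-03, -5.96454155e+01,  1.60773374e+00, -2.81196588e+01,
        1.24791704e-02,  9.35071061e-03,  4.14354042e-05]), 'tcp_pos': array([ 0.15234958, -0.65699314,  0.24133285]), 'orientation': array([-3.11944316e+00, -3.56957201e-01,  4.81256678e-04]), 'contact_force': array([-0.64953724, -0.67390556,  0.21256912]), 'moment': array([ 0.00039361,  0.00179213, -0.03005743]), 'grip_width': 0.0853557461235265}
[[ 0.974  0.226 -0.001]
 [ 0.226 -0.974  0.002]
 [-0.    -0.002 -1.   ]]
top [ 0.43814828 -0.00279933  1.53138197] [-0.00281802  0.          0.          0.          0.        ]
scene [ 0.84903037 -0.98584727  1.06876408] [-0.15763181  0.          0.          0.          0.        ]
```

View pics/top0.png

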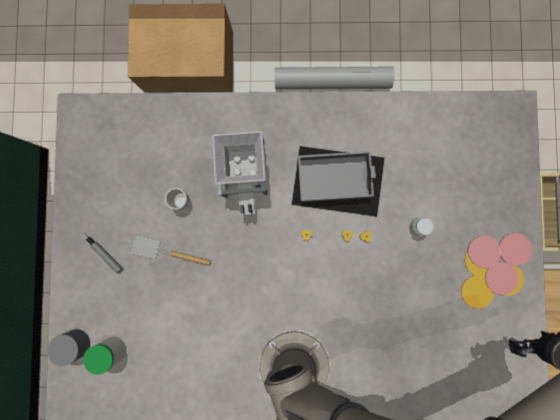

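View pics/scene0.png

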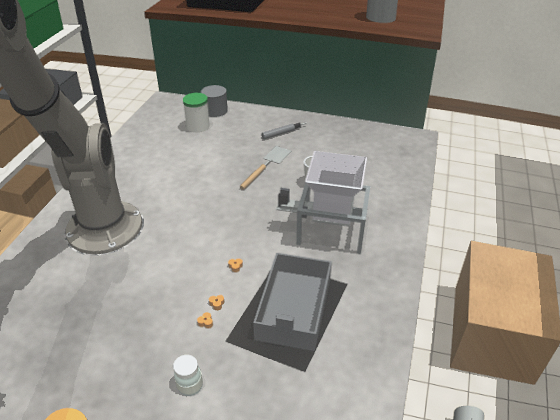

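Top view: three amber pieces at (306,235), (347,236) and (367,237). The hopper is near (240,158) with its handle at (248,207). The tub is on the mat at (336,178) with its lug at (373,172), the jar at (425,228) and the cup at (176,199). I'll enlarge the crop and segment the pieces.

```bash
cat >> h.py <<'E'
def props(d,zc=0.016):
    hsv=cv2.cvtColor(d['pixels'],cv2.COLOR_RGB2HSV); m=cv2.inRange(hsv,(12,120,90),(32,255,255))
    n,l,st,c=cv2.connectedComponentsWithStats(m); out=[]
    for i in range(1,n):
        if st[i,4]<8: continue
        ys,xs=np.where(l==i); P=unproj(d,np.c_[xs,ys],zc)[:,:2]; q=P.mean(0)
        if not(0.3<q[0]<0.95 and -0.45<q[1]<0.35): continue
        w=(P-q)[:,0]+1j*(P-q)[:,1]; ph=np.angle((w**3).sum())/3
        out.append((q.round(4),st[i,4],round(ph,2)))
    return out
E
python3 - <<'E'
from h import *
d=pickle.load(open('pics/top0.pkl','rb'))
for p in props(d): print(p)
im=cv2.imread('pics/top0.png')[120:250,200:400]
cv2.imwrite('pics/c1.png',cv2.resize(im,None,fx=4,fy=4,interpolation=cv2.INTER_CUBIC))
E
```

```text
(array([ 0.4435, -0.0405]), np.int32(75), np.float64(0.86))
(array([ 0.4424, -0.1788]), np.int32(82), np.float64(1.01))
(array([ 0.4378, -0.2432]), np.int32(84), np.float64(-0.5))
```

View pics/c1.png

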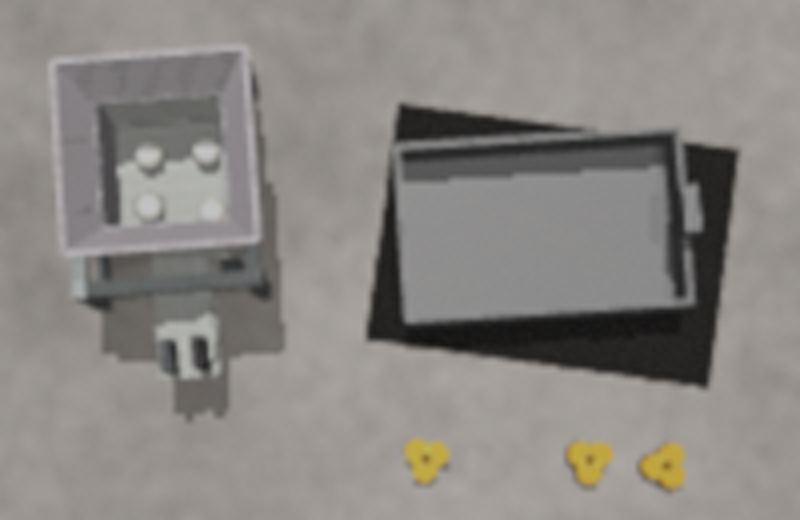

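Run:
```python
from h import *
d=pickle.load(open('pics/top0.pkl','rb'))
def U(l,z): return unproj(d,(np.array(l)/4+[200-.375,120-.375]),z)[:,:2]
for n,l,z in(('mouth',[(52,60),(248,47),(262,240),(65,253)],.238),('tub',[(394,145),(678,131),(694,303),(404,323)],.07),('mat',[(400,105),(738,150),(708,387),(368,338)],0)):
    P=U(l,z); c=P.mean(0); e=P[[0,3]].mean(0)-P[[1,2]].mean(0); f=P[[0,1]].mean(0)-P[[2,3]].mean(0)
    print(n,c.round(4),'y-axis len',np.linalg.norm(e).round(3),'x len',np.linalg.norm(f).round(3),'yaw from y',(np.arctan2(e[1],e[0])-np.pi/2).round(3),'from x',np.arctan2(f[1],f[0]).round(3))
print('handle',U([(169,352),(201,350)],.135).round(4), 'balls',U([(148,158),(207,153),(148,208),(211,212)],.101).round(3),'lug',U([(692,208)],.108))
print('jar',unproj(d,[(425,227)],.085)[:,:2],'cup',unproj(d,[(176,199)],.085)[:,:2])
```

```text
mouth [0.6708 0.1644] y-axis len 0.146 x len 0.145 yaw from y 0.065 from x 0.079
tub [ 0.6371 -0.1357] y-axis len 0.238 x len 0.147 yaw from y 0.059 from x 0.068
mat [ 0.6298 -0.1513] y-axis len 0.297 x len 0.208 yaw from y -0.139 from x -0.136
handle [[0.5271 0.1662]
 [0.5287 0.1408]] balls [[0.689 0.189]
 [0.693 0.141]
 [0.647 0.189]
 [0.644 0.137]] lug [[ 0.64588588 -0.25302975]]
jar [[ 0.46793446 -0.42432025]] cup [[0.55860697 0.39071802]]
```

Request:
send_rows([
  [0.65,0.81,-0.86,0,0,0,0],
  [0.65,0.81,-0.86,0,0,0,0],
  [0.65,0.81,-0.86,0,0,0,0],
  [0.65,0.81,-0.86,0,0,0,0],
  [0.65,0.81,-0.86,0,0,0,0],
], squeeze=40)

```text
clock: 0.52
tcp_pos: [0.246, -0.4983, 0.2418]
orientation: [-3.116, -0.368, -0.003]
contact_force: [0.5, 0.2, -0.2]
grip_width: 0.0553
```

Request:
send_rows([
  [0.65,0.81,-0.86,0,0,0,0],
  [0.65,0.81,-0.86,0,0,0,0],
  [0.65,0.81,-0.86,0,0,0,0],
  [0.65,0.81,-0.86,0,0,0,0],
  [0.65,0.81,-0.86,0,0,0,0],
])

```text
clock: 0.93
tcp_pos: [0.3342, -0.3454, 0.2422]
orientation: [-3.118, -0.369, -0.002]
contact_force: [-0.3, -0.4, -0.6]
grip_width: 0.0552
```

Run:
```python
from h import *
print(r.get_obs()['tcp_pos'],delta((.43,-.19,.2),2.05))
```

```text
[ 0.33423801 -0.34538773  0.24221703] (array([ 0.862, -0.858,  0.284]), array([-0.001, -0.001, -0.077]))
```

Request:
send_rows([
  [0.65,0.8,-0.8,0.25,0,0,-0.077],
  [0.65,0.8,-0.8,0.25,0,0,-0.077],
  [0.65,0.8,-0.8,0.25,0,0,-0.077],
  [0.65,0.8,-0.8,0.25,0,0,-0.077],
  [0.65,0.8,-0.8,0.25,0,0,-0.077],
  [0.65,0.8,-0.8,0.25,0,0,-0.077],
  [0.65,0.8,-0.8,0.25,0,0,-0.077],
])

```text
clock: 1.52
tcp_pos: [0.4204, -0.2078, 0.2046]
orientation: [-3.055, -0.732, 0.001]
contact_force: [-1.4, -0.1, 0.2]
grip_width: 0.0555
```

Run:
```python
from h import *
print(r.get_obs()['tcp_pos'])
for p in props(grab('top','top1')): print(p)
d=grab('wrist','w1')
for p in props(d): print('w',p)
```

```text
[ 0.42035066 -0.20780589  0.20458263]
(array([ 0.4438, -0.0403]), np.int32(73), np.float64(0.88))
(array([ 0.4423, -0.179 ]), np.int32(83), np.float64(1.01))
w (array([ 0.4466, -0.043 ]), np.int32(1778), np.float64(0.93))
w (array([ 0.4449, -0.1816]), np.int32(1491), np.float64(1.01))
w (array([ 0.4405, -0.2453]), np.int32(1446), np.float64(-0.49))
```

View pics/w1.png

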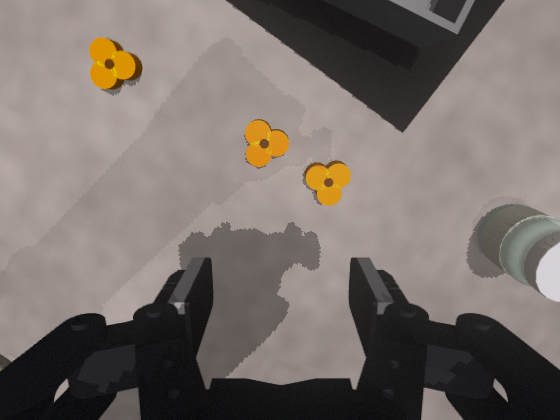

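Run:
```python
from h import *
print(delta((.445,-.183,.06),2.06),delta((.445,-.183,.015),2.06))
```

```text
(array([ 0.229, -0.081,  0.966]), array([ 0.   ,  0.   , -0.007])) (array([ 0.229, -0.081,  1.266]), array([ 0.   ,  0.   , -0.007]))
```

Request:
send_rows([
  [0.65,0.23,-0.08,0.3,0,0,-0.007],
  [0.65,0.23,-0.08,0.6,0,0,-0.007],
  [0.65,0.23,-0.08,0.9,0,0,-0.007],
  [0.65,0.23,-0.08,0.95,0,0,-0.007],
  [0.65,0.23,-0.08,0.95,0,0,-0.007],
  [0.65,0.23,-0.08,0.95,0,0,-0.007],
])

```text
clock: 2.12
tcp_pos: [0.4447, -0.1823, 0.0618]
orientation: [-3.047, -0.761, 0.004]
contact_force: [0.0, -0.2, 0.8]
grip_width: 0.0556
```

Run:
```python
from h import *
print(r.get_obs()['tcp_pos'],delta((.445,-.183,.015),2.06))
```

```text
[ 0.4447408  -0.18229608  0.06181148] (array([0.   , 0.005, 0.312]), array([-0.001,  0.001,  0.   ]))
```

Request:
send_rows([
  [0.65,0,0,0.2,0,0,0],
  [0.65,0,0,0.31,0,0,0],
  [0.65,0,0,0.31,0,0,0],
  [0.2,0,0,0.31,0,0,0],
  [0.2,0,0,0.31,0,0,0],
  [0.2,0,0,0.31,0,0,0],
  [0.2,0,0,0.31,0,0,0],
  [0.2,0,0,0.31,0,0,0],
  [0.2,0,0,0.31,0,0,0],
  [0.2,0,0,0.1,0,0,0],
  [0.2,0,0,-0.1,0,0,0],
  [0.2,0,0,-0.35,0,0,0],
  [0.2,0,0,-0.6,0,0,0],
  [0.2,0,0,-0.8,0,0,0],
  [0.2,0,0,-1,0,0,0],
  [0.2,0,0,-1,0,0,0],
], squeeze=40)

```text
clock: 3.45
tcp_pos: [0.4497, -0.1821, 0.22]
orientation: [3.04, 0.762, 0.017]
contact_force: [0.3, -0.4, -0.2]
grip_width: 0.034
```

Run:
```python
from h import *
print(r.get_obs()['tcp_pos'],delta((.575,-.04,.285),2.06),delta((.671,.164,.285),2.06))
```

```text
[ 0.449668   -0.18212038  0.2200306 ] (array([ 1.187, -0.437, -0.427]), array([ 0.003, -0.003,  0.001])) (array([ 2.393, -1.334, -0.426]), array([ 0.003, -0.003,  0.001]))
```

Request:
send_rows([
  [0.2,0.1,-0.05,-0.28,0,0,0],
  [0.2,0.3,-0.16,-0.43,0,0,0],
  [0.2,0.55,-0.3,-0.43,0,0,0],
  [0.2,0.8,-0.44,-0.43,0,0,0],
  [0.2,1,-0.56,-0.43,0,0,0],
])

```text
clock: 3.87
tcp_pos: [0.5398, -0.0347, 0.2792]
orientation: [3.046, 0.763, 0.006]
contact_force: [0.5, -0.2, 0.1]
grip_width: 0.0344
```

Request:
send_rows([
  [0.2,0.24,-0.13,0,0,0,0],
  [0.2,0.48,-0.26,0,0,0,0],
  [0.2,0.72,-0.39,0,0,0,0],
  [0.2,0.9,-0.5,0,0,0,0],
  [0.2,0.9,-0.5,0,0,0,0],
])

```text
clock: 4.28
tcp_pos: [0.6235, 0.1018, 0.2781]
orientation: [-3.039, -0.776, -0.006]
contact_force: [-0.4, -0.1, 0.6]
grip_width: 0.0344
```

Run:
```python
from h import *
o=r.get_obs();print(o['tcp_pos'],o['grip_width'],delta((.671,.164,.245),2.06))
```

```text
[0.62354304 0.10184471 0.27805526] 0.03440369136565161 (array([ 0.475, -0.211,  0.223]), array([-0.001, -0.002,  0.003]))
```

Request:
send_rows([
  [0.2,0.2,-0.09,0,0,0,0],
  [0.2,0.41,-0.18,0,0,0,0],
  [0.2,0.47,-0.21,0.05,0,0,0],
  [0.2,0.47,-0.21,0.2,0,0,0],
  [0.2,0.47,-0.21,0.22,0,0,0],
  [0.65,0.47,-0.21,0.22,0,0,0],
  [0.65,0.47,-0.21,0.22,0,0,0],
  [0.65,0.47,-0.21,0.22,0,0,0],
  [0.65,0.47,-0.21,0.22,0,0,0],
  [0.65,0.47,-0.21,-0.05,0,0,0],
  [0.65,0.47,-0.21,-0.2,0,0,0],
  [0.65,0.47,-0.21,-0.2,0,0,0],
])

```text
clock: 5.28
tcp_pos: [0.6719, 0.1557, 0.3142]
orientation: [-3.047, -0.763, -0.017]
contact_force: [0.5, -0.1, 0.9]
grip_width: 0.0559
```

Run:
```python
from h import *
o=r.get_obs();print(o['tcp_pos'],o['grip_width'])
d=grab('wrist','w2');grab('top','top2')
for p in props(pickle.load(open('pics/top2.pkl','rb'))): print(p)
print(delta((.441,-.243,.2),1.6))
```

```text
[0.6719415  0.15569077 0.31417421] 0.055908720385255586
(array([ 0.4433, -0.0392]), np.int32(80), np.float64(0.91))
(array([ 0.4378, -0.2432]), np.int32(84), np.float64(-0.5))
(array([-2.6  ,  1.617,  0.719]), array([ 0.   , -0.001,  0.147]))
```

View pics/w2.png

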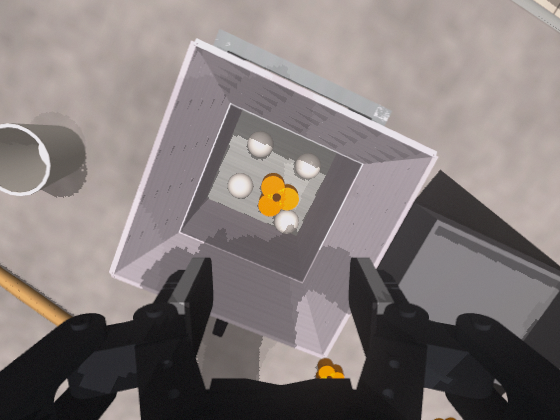

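Run:
```python
from h import *
d=pickle.load(open('pics/w2.pkl','rb'))
P=unproj(d,[(197,40),(437,155),(325,357),(110,272)],.238)[:,:2];print(P.round(3),P.mean(0))
for a,b in((0,1),(3,2),(0,3),(1,2)): v=P[a]-P[b];print(np.linalg.norm(v).round(3),(np.arctan2(v[1],v[0])).round(3))
print(delta((.4455,-.0435,.18),1.95))
```

```text
[[0.741 0.24 ]
 [0.75  0.097]
 [0.607 0.087]
 [0.598 0.232]] [0.67374072 0.16416869]
0.143 1.635
0.145 1.635
0.143 0.056
0.143 0.073
(array([-1.947,  0.458,  0.853]), array([ 0.   , -0.001,  0.036]))
```

Request:
send_rows([
  [0.65,-0.27,0.06,0,0,0,0.036],
  [0.65,-0.54,0.12,0,0,0,0.036],
  [0.65,-0.8,0.18,0,0,0,0.036],
  [0.65,-1,0.24,0,0,0,0.036],
])

```text
clock: 5.72
tcp_pos: [0.5512, 0.05, 0.3053]
orientation: [3.085, 0.589, -0.005]
contact_force: [0.8, -0.4, 0.1]
grip_width: 0.0552
```

Request:
send_rows([
  [0.65,-0.27,0.06,0,0,0,0],
  [0.65,-0.54,0.12,0,0,0,0],
  [0.65,-0.8,0.18,0.2,0,0,0],
  [0.65,-0.95,0.22,0.4,0,0,0],
  [0.65,-0.95,0.22,0.6,0,0,0],
  [0.65,-0.95,0.22,0.85,0,0,0],
  [0.65,-0.95,0.22,0.85,0,0,0],
])

```text
clock: 6.3
tcp_pos: [0.4284, -0.0321, 0.1736]
orientation: [-3.083, -0.589, 0.018]
contact_force: [0.1, 0.5, -0.0]
grip_width: 0.0558
```

Run:
```python
from h import *
o=r.get_obs();print(o['tcp_pos'])
for p in props(grab('wrist')): print(p)
print(delta((.4455,-.0435,.07),1.95))
```

```text
[ 0.42839899 -0.03214213  0.17355278]
(array([ 0.4465, -0.0416]), np.int32(1771), np.float64(0.89))
(array([ 0.4419, -0.2419]), np.int32(1683), np.float64(-0.55))
(array([0.068, 0.113, 0.71 ]), array([-0.001,  0.002, -0.   ]))
```

Request:
send_rows([
  [0.65,0.08,0.11,0.2,0,0,0],
  [0.65,0.08,0.11,0.45,0,0,0],
  [0.65,0.08,0.11,0.7,0,0,0],
  [0.65,0.08,0.11,0.7,0,0,0],
  [0.65,0.08,0.11,0.7,0,0,0],
])

```text
clock: 6.77
tcp_pos: [0.4512, -0.0417, 0.0747]
orientation: [-3.085, -0.592, 0.004]
contact_force: [0.4, -0.9, 0.9]
grip_width: 0.0554
```

Run:
```python
from h import *
print(r.get_obs()['tcp_pos'],delta((.4465,-.0435,.015),1.95))
```

```text
[ 0.45122268 -0.0417391   0.07470526] (array([-0.033, -0.   ,  0.398]), array([-0.   ,  0.001,  0.   ]))
```

Request:
send_rows([
  [0.65,-0.03,0,0.2,0,0,0],
  [0.65,-0.03,0,0.38,0,0,0],
  [0.65,-0.03,0,0.38,0,0,0],
  [0.65,-0.03,0,0.38,0,0,0],
  [0.2,-0.03,0,0.38,0,0,0],
  [0.2,-0.03,0,0.38,0,0,0],
  [0.2,-0.03,0,0.38,0,0,0],
  [0.2,-0.03,0,0.38,0,0,0],
  [0.2,-0.03,0,0.38,0,0,0],
  [0.2,-0.03,0,0.38,0,0,0],
  [0.2,-0.03,0,0.15,0,0,0],
  [0.2,-0.03,0,-0.1,0,0,0],
  [0.2,-0.03,0,-0.35,0,0,0],
  [0.2,-0.03,0,-0.6,0,0,0],
  [0.2,-0.03,0,-0.8,0,0,0],
  [0.2,-0.03,0,-1,0,0,0],
  [0.2,-0.03,0,-1,0,0,0],
])

```text
clock: 8.18
tcp_pos: [0.4507, -0.0434, 0.232]
orientation: [3.081, 0.59, 0.019]
contact_force: [1.4, 0.6, -0.3]
grip_width: 0.0342
```

Run:
```python
from h import *
print(r.get_obs()['tcp_pos'],delta((.672,.164,.285),1.95))
```

```text
[ 0.45068389 -0.04342677  0.23197215] (array([ 1.886, -0.737, -0.337]), array([ 0.002, -0.004, -0.   ]))
```

Request:
send_rows([
  [0.2,0.05,-0.03,-0.25,0,0,0],
  [0.2,0.25,-0.1,-0.38,0,0,0],
  [0.2,0.5,-0.2,-0.38,0,0,0],
  [0.2,0.75,-0.29,-0.38,0,0,0],
  [0.2,1,-0.39,-0.38,0,0,0],
])

```text
clock: 8.6
tcp_pos: [0.5661, 0.0668, 0.2837]
orientation: [3.085, 0.589, 0.005]
contact_force: [0.1, 0.1, 0.1]
grip_width: 0.0341
```

Request:
send_rows([
  [0.2,0.24,-0.1,0,0,0,0],
  [0.2,0.48,-0.2,0,0,0,0],
  [0.2,0.72,-0.28,0,0,0,0],
  [0.2,0.87,-0.34,0,0,0,0],
  [0.2,0.87,-0.34,0.1,0,0,0],
  [0.2,0.87,-0.34,0.2,0,0,0],
  [0.2,0.87,-0.34,0.25,0,0,0],
  [0.65,0.87,-0.34,0.25,0,0,0],
  [0.65,0.87,-0.34,0.25,0,0,0],
  [0.65,0.87,-0.34,0.25,0,0,0],
  [0.65,0.87,-0.34,0.1,0,0,0],
  [0.65,0.87,-0.34,-0.1,0,0,0],
])

```text
clock: 9.6
tcp_pos: [0.6661, 0.1607, 0.2954]
orientation: [3.085, 0.591, -0.006]
contact_force: [-0.3, 0.3, -0.0]
grip_width: 0.056
```

Run:
```python
from h import *
print(r.get_obs()['tcp_pos'],r.get_obs()['grip_width'],delta((.445,-.243,.15),1.55))
for p in props(grab('wrist','w3'),.1): print(p)
for p in props(grab('top','top3')): print(p)
```

```text
[0.66607221 0.16073047 0.29540169] 0.05604498467631417 (array([-2.36 ,  1.957,  0.979]), array([0.   , 0.001, 0.127]))
(array([0.6558, 0.1559]), np.int32(1951), np.float64(0.87))
(array([0.4497, 0.3433]), np.int32(929), np.float64(-0.93))
(array([ 0.4378, -0.2432]), np.int32(84), np.float64(-0.5))
```

Request:
send_rows([
  [0.65,-0.2,0.17,0,0,0,0],
  [0.65,-0.4,0.33,0,0,0,0],
  [0.65,-0.6,0.5,0,0,0,0],
  [0.65,-0.8,0.66,0,0,0,0],
  [0.65,-1,0.83,0,0,0,0],
])

```text
clock: 10.12
tcp_pos: [0.573, -0.0107, 0.2974]
orientation: [3.085, 0.591, 0.003]
contact_force: [1.5, -0.9, 0.2]
grip_width: 0.0558
```

Request:
send_rows([
  [0.65,-0.2,0.17,0,0,0,0],
  [0.65,-0.4,0.33,0,0,0,0],
  [0.65,-0.6,0.5,0,0,0,0],
  [0.65,-0.8,0.66,0,0,0,0],
  [0.65,-1,0.83,0,0,0,0],
  [0.65,-1,0.83,0,0,0,0],
])

```text
clock: 10.62
tcp_pos: [0.4764, -0.189, 0.2971]
orientation: [3.085, 0.572, -0.003]
contact_force: [-0.7, -0.3, -0.6]
grip_width: 0.0555
```

Run:
```python
from h import *
print(r.get_obs()['tcp_pos'],r.get_obs()['grip_width'],delta((.42,-.24,.17),1.57))
```

```text
[ 0.47642432 -0.18901063  0.29706494] 0.05554284513546077 (array([-0.471,  0.179,  0.849]), array([0.001, 0.001, 0.117]))
```

Request:
send_rows([
  [0.65,-0.2,0.1,0.2,0,0,0.117],
  [0.65,-0.47,0.18,0.4,0,0,0.117],
  [0.65,-0.47,0.18,0.6,0,0,0.117],
  [0.65,-0.47,0.18,0.85,0,0,0.117],
  [0.65,-0.47,0.18,0.85,0,0,0.117],
  [0.65,-0.47,0.18,0.85,0,0,0.117],
])

```text
clock: 11.12
tcp_pos: [0.4246, -0.2311, 0.1687]
orientation: [-3.14, -0.019, 0.003]
contact_force: [-0.1, -0.0, 0.4]
grip_width: 0.0557
```

Run:
```python
from h import *
print(r.get_obs()['tcp_pos'])
for p in props(grab('wrist')): print(p)
print(delta((.442,-.2405,.06),1.57))
```

```text
[ 0.42462493 -0.23108618  0.16874864]
(array([ 0.4406, -0.2461]), np.int32(1831), np.float64(-0.47))
(array([0.103, 0.062, 0.736]), array([ 0.   , -0.   ,  0.004]))
```

Request:
send_rows([
  [0.65,0.09,0.07,0.2,0,0,0.01],
  [0.65,0.09,0.07,0.45,0,0,0.01],
  [0.65,0.09,0.07,0.7,0,0,0.01],
  [0.65,0.09,0.07,0.7,0,0,0.01],
  [0.65,0.09,0.07,0.7,0,0,0.01],
])

```text
clock: 11.58
tcp_pos: [0.4397, -0.2417, 0.0649]
orientation: [-3.141, 0.03, 0.0]
contact_force: [0.5, 0.2, 0.5]
grip_width: 0.0552
```

Run:
```python
from h import *
print(r.get_obs()['tcp_pos'],delta((.440,-.2425,.015),1.57))
```

```text
[ 0.43965543 -0.24169682  0.06489801] (array([0.002, 0.005, 0.333]), array([-0.   ,  0.   , -0.006]))
```

Request:
send_rows([
  [0.65,0,0,0.2,0,0,0],
  [0.65,0,0,0.33,0,0,0],
  [0.65,0,0,0.33,0,0,0],
  [0.65,0,0,0.33,0,0,0],
  [0.2,0,0,0.33,0,0,0],
  [0.2,0,0,0.33,0,0,0],
  [0.2,0,0,0.33,0,0,0],
  [0.2,0,0,0.33,0,0,0],
  [0.2,0,0,0.33,0,0,0],
  [0.2,0,0,0.33,0,0,0],
  [0.2,0,0,0.1,0,0,0],
  [0.2,0,0,-0.15,0,0,0],
  [0.2,0,0,-0.4,0,0,0],
  [0.2,0,0,-0.65,0,0,0],
  [0.2,0,0,-0.85,0,0,0],
  [0.2,0,0,-1,0,0,0],
  [0.2,0,0,-1,0,0,0],
])

```text
clock: 13.0
tcp_pos: [0.4417, -0.2432, 0.2208]
orientation: [3.136, -0.032, 0.016]
contact_force: [1.0, 0.3, -0.4]
grip_width: 0.0345
```

Run:
```python
from h import *
print(r.get_obs()['tcp_pos'],delta((.672,.164,.29),1.57))
```

```text
[ 0.44165368 -0.24324061  0.22076931] (array([ 1.484, -2.744, -0.46 ]), array([ 0.002, -0.003, -0.006]))
```

Request:
send_rows([
  [0.2,0.05,-0.1,-0.25,0,0,0],
  [0.2,0.15,-0.28,-0.48,0,0,0],
  [0.2,0.28,-0.52,-0.48,0,0,0],
  [0.2,0.4,-0.76,-0.48,0,0,0],
  [0.2,0.54,-1,-0.48,0,0,0],
])

```text
clock: 13.42
tcp_pos: [0.5226, -0.0932, 0.288]
orientation: [3.14, -0.034, 0.005]
contact_force: [1.5, -0.6, -0.7]
grip_width: 0.0346
```

Request:
send_rows([
  [0.2,0.13,-0.24,0,0,0,0],
  [0.2,0.26,-0.48,0,0,0,0],
  [0.2,0.39,-0.72,0,0,0,0],
  [0.2,0.54,-1,0,0,0,0],
  [0.2,0.54,-1,0,0,0,0],
  [0.2,0.54,-1,0,0,0,0],
])

```text
clock: 13.92
tcp_pos: [0.6065, 0.0581, 0.2864]
orientation: [-3.139, 0.022, -0.001]
contact_force: [0.4, -0.1, -0.1]
grip_width: 0.0345
```

Run:
```python
from h import *
print(r.get_obs()['tcp_pos'],r.get_obs()['grip_width'],delta((.672,.164,.25),1.57))
```

```text
[0.60646017 0.05808449 0.28644998] 0.03452772260849139 (array([ 0.427, -0.712,  0.245]), array([-0.001, -0.   , -0.004]))
```

Request:
send_rows([
  [0.2,0.14,-0.24,0,0,0,0],
  [0.2,0.28,-0.48,0,0,0,0],
  [0.2,0.43,-0.71,0,0,0,0],
  [0.2,0.43,-0.71,0.1,0,0,0],
  [0.2,0.43,-0.71,0.24,0,0,0],
  [0.2,0.43,-0.71,0.24,0,0,0],
  [0.65,0.43,-0.71,0.24,0,0,0],
  [0.65,0.43,-0.71,0.24,0,0,0],
  [0.65,0.43,-0.71,0.24,0,0,0],
  [0.65,0.43,-0.71,0.1,0,0,0],
  [0.65,0.43,-0.71,-0.1,0,0,0],
  [0.65,0.43,-0.71,-0.2,0,0,0],
  [0.65,0.43,-0.71,-0.2,0,0,0],
])

```text
clock: 15.0
tcp_pos: [0.6748, 0.1593, 0.3223]
orientation: [-3.139, 0.033, -0.014]
contact_force: [-0.0, 0.7, 0.9]
grip_width: 0.0553
```

Run:
```python
from h import *
print(r.get_obs()['tcp_pos'],r.get_obs()['grip_width'])
d=grab('wrist','w4'); t=grab('top','top4')
for p in props(t): print(p)
cv2.imwrite('pics/v4.png',cv2.cvtColor(np.vstack([d['pixels'][:300,:],cv2.resize(t['pixels'][120:270,140:420],(560,300))]),cv2.COLOR_RGB2BGR))
```

```text
[0.67479153 0.15930875 0.32232637] 0.05527320514543776
```

View pics/v4.png

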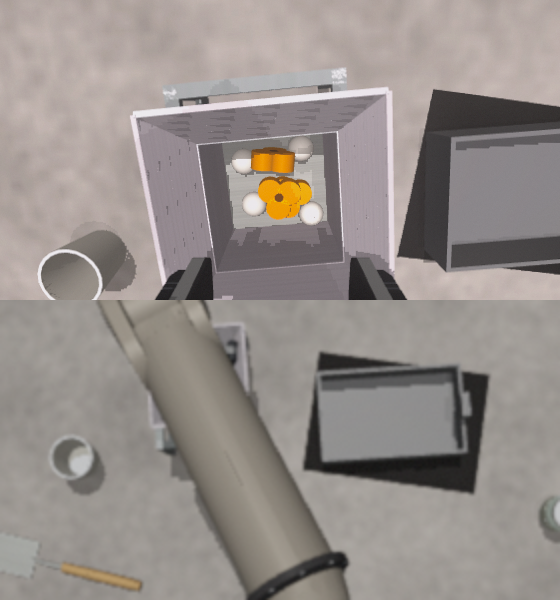

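Three pieces and four balls are in the hopper: a stacked pair at (280,195) and one on edge at (272,160). None are left on the bench. Next is the tub lug.

Request:
send_rows([
  [0.65,-0.02,0.24,0,0,0,0.017],
  [0.65,-0.04,0.48,0,0,0,0.017],
  [0.65,-0.06,0.72,0,0,0,0.017],
  [0.65,-0.07,1,0,0,0,0.017],
])

```text
clock: 15.43
tcp_pos: [0.658, 0.009, 0.3148]
orientation: [-3.139, 0.112, 0.003]
contact_force: [1.1, 1.0, 1.0]
grip_width: 0.0555
```

Request:
send_rows([
  [0.65,-0.02,0.24,0.1,0,0,0],
  [0.65,-0.04,0.48,0.2,0,0,0],
  [0.65,-0.06,0.72,0.3,0,0,0],
  [0.65,-0.07,1,0.4,0,0,0],
])

```text
clock: 15.77
tcp_pos: [0.6365, -0.1378, 0.2552]
orientation: [-3.139, 0.115, 0.003]
contact_force: [0.5, -0.1, -0.3]
grip_width: 0.0556
```

Run:
```python
from h import *
print(r.get_obs()['tcp_pos'],r.get_obs()['grip_width'],delta((.63,-.235,.2),1.634))
```

```text
[ 0.63649891 -0.13780301  0.25519904] 0.05556446925969837 (array([0.005, 0.65 , 0.368]), array([-0.   ,  0.001, -0.043]))
```

Request:
send_rows([
  [0.65,0,0.2,0.1,0,0,-0.043],
  [0.65,0,0.4,0.2,0,0,-0.043],
  [0.65,0,0.63,0.36,0,0,-0.043],
  [0.65,0,0.63,0.36,0,0,-0.043],
  [0.65,0,0.63,0.36,0,0,-0.043],
])

```text
clock: 16.18
tcp_pos: [0.6282, -0.2343, 0.1996]
orientation: [-3.14, -0.088, 0.009]
contact_force: [-0.3, 1.0, -0.1]
grip_width: 0.0556
```

Run:
```python
from h import *
print(r.get_obs()['tcp_pos'],r.get_obs()['grip_width'],delta((.6444,-.2528,.096),1.634))
d=grab('wrist','w5'); print(proj(d,[(.6444,-.2528,.108)]))
```

```text
[ 0.62818014 -0.23430192  0.19958576] 0.055623304659645434 (array([0.105, 0.13 , 0.69 ]), array([-0.   ,  0.002, -0.002]))
[[311.33289812 192.32495566]]
```

View pics/w5.png

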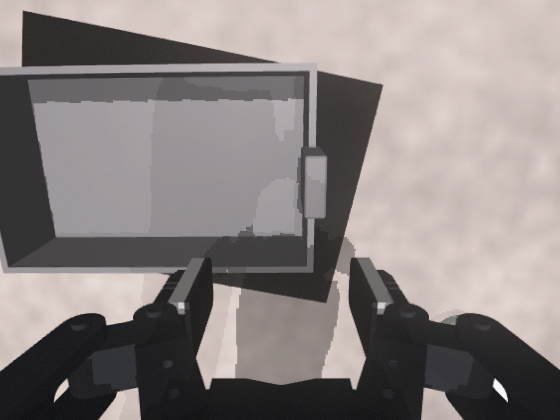

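Run:
```python
from h import *
d=pickle.load(open('pics/w5.pkl','rb'))
p=unproj(d,[(316,187)],.108)[0];print(p)
a=unproj(d,[(317,65),(313,271),(5,270),(22,70)],.07)[:,:2];print(a.round(4),a.mean(0)); v=a[0]-a[1];print(np.linalg.norm(v),np.arctan2(v[1],v[0]))
print(delta((p[0],p[1],.090),1.634))
```

```text
[ 0.64788262 -0.2553693   0.108     ]
[[ 0.7206 -0.2536]
 [ 0.5736 -0.2627]
 [ 0.5604 -0.0257]
 [ 0.7078 -0.0589]] [ 0.64059776 -0.15022398]
0.14732203316245482 0.06192567209869219
(array([0.113, 0.166, 0.741]), array([-0.   ,  0.001, -0.001]))
```

Request:
send_rows([
  [0.65,0.11,0.16,0,0,0,0],
  [0.65,0.11,0.16,0.2,0,0,0],
  [0.65,0.11,0.16,0.4,0,0,0],
  [0.65,0.11,0.16,0.6,0,0,0],
  [0.65,0.11,0.16,0.73,0,0,0],
  [0.65,0.11,0.16,0.73,0,0,0],
  [0,0.11,0.16,0.73,0,0,0],
  [0,0.11,0.16,0.73,0,0,0],
  [0,0.11,0.16,0.73,0,0,0],
  [0,0.11,0.16,0.73,0,0,0],
  [0,0.11,0.16,0.73,0,0,0],
  [0,0.11,0.16,0.73,0,0,0],
  [0,0.11,0.16,0.73,0,0,0],
], squeeze=70)

```text
clock: 17.32
tcp_pos: [0.6507, -0.2541, 0.096]
orientation: [3.139, 0.096, 0.006]
contact_force: [-1.0, 0.5, 6.8]
grip_width: 0.0126
```

Run:
```python
from h import *
o=r.get_obs(); Rt=R.from_rotvec(o['orientation']).as_matrix();print(o['tcp_pos'],o['grip_width'],Rt.round(3))
c=np.array([.672,.164]);y=.067; e=lambda p:c+[[np.cos(y),-np.sin(y)],[np.sin(y),np.cos(y)]]@np.array(p)
for q in((0,-.31),(0,-.166)): print(e(q),delta((*e(q),o['tcp_pos'][2]),1.5708+y))
```

```text
[ 0.65067861 -0.25407609  0.09600702] 0.012559209008830362 [[ 0.998  0.061  0.004]
 [ 0.061 -0.998 -0.001]
 [ 0.004  0.001 -1.   ]]
[ 0.69275446 -0.14530447] (array([ 0.324, -0.707,  0.   ]), array([ 0.   , -0.001, -0.002]))
[ 0.68311368 -0.00162755] (array([ 3.190e-01, -1.667e+00, -1.000e-03]), array([ 0.   , -0.001, -0.002]))
```

Request:
send_rows([
  [0,0.05,-0.06,-0.02,0,0,0],
  [0,0.1,-0.12,-0.02,0,0,0],
  [0,0.16,-0.18,-0.02,0,0,0],
  [0,0.22,-0.24,-0.02,0,0,0],
  [0,0.28,-0.3,-0.02,0,0,0],
  [0,0.34,-0.36,-0.02,0,0,0],
  [0,0.34,-0.36,-0.02,0,0,0],
  [0,0.34,-0.36,-0.02,0,0,0],
])

```text
clock: 17.98
tcp_pos: [0.6978, -0.1942, 0.0961]
orientation: [-3.138, -0.1, -0.002]
contact_force: [0.3, 0.7, -1.4]
grip_width: 0.0128
```

Run:
```python
from h import *
o=r.get_obs();print(o['tcp_pos'],o['grip_width'])
t=grab('top','top5');s=grab('scene','scene5')
cv2.imwrite('pics/v5.png',cv2.cvtColor(np.vstack([cv2.resize(t['pixels'][120:230,200:400],(800,440),interpolation=cv2.INTER_CUBIC)]),cv2.COLOR_RGB2BGR))
```

```text
[ 0.69777438 -0.19420843  0.09610771] 0.012835587503349679
```

View pics/v5.png

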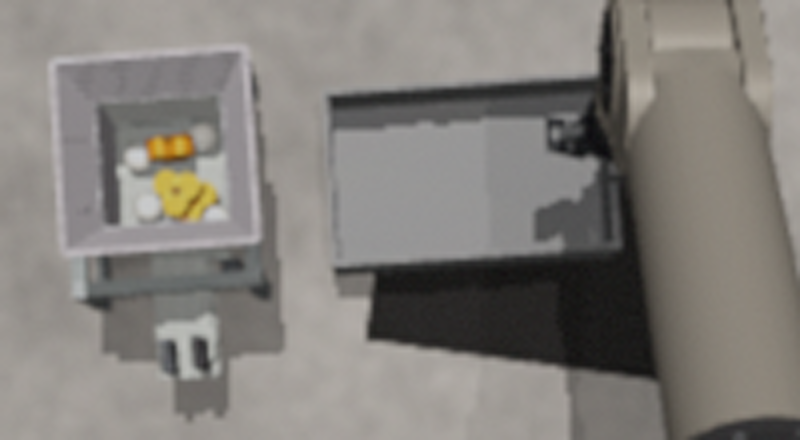

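Run:
```python
from h import *
d=pickle.load(open('pics/top5.pkl','rb'))
def U(l,z): return unproj(d,(np.array(l)/4+[200-.375,120-.375]),z)[:,:2]
P=U([(329,96),(336,270),(597,78),(618,248)],.07); c=np.array([.672,.164]);y=.067
Rm=np.array([[np.cos(y),-np.sin(y)],[np.sin(y),np.cos(y)]])
print(P.round(4),((P-c)@Rm).round(4)); v=P[0]-P[1]; print('yaw',np.arctan2(v[1],v[0])); v=P[0]-P[2]; print(np.arctan2(v[1],v[0])-1.5708)
print(((U([(52,60),(248,47),(262,240),(65,253)],.238)-c)@Rm).round(4))
print(delta((.68311,-.00163,.096),1.5708+y), (r.get_obs()['tcp_pos'][:2]-c)@Rm)
```

```text
[[ 0.7462  0.0418]
 [ 0.5997  0.0356]
 [ 0.7609 -0.182 ]
 [ 0.6181 -0.1982]] [[ 0.0658 -0.1269]
 [-0.0807 -0.1233]
 [ 0.0655 -0.3512]
 [-0.0781 -0.3578]]
yaw 0.042794420012135924
0.0656821998744217
[[ 0.0716  0.0746]
 [ 0.0711 -0.0719]
 [-0.0737 -0.0734]
 [-0.0735  0.0726]]
(array([-1.100e-02, -1.302e+00,  1.000e-03]), array([-0.   , -0.   , -0.002])) [ 0.00053347 -0.36130232]
```

Request:
send_rows([
  [0,0.02,-0.05,0,0,0,0],
  [0,0.04,-0.1,0,0,0,0],
  [0,0.04,-0.17,0,0,0,0],
  [0,0.04,-0.24,0,0,0,0],
  [0,0.04,-0.31,0,0,0,0],
  [0,0.04,-0.38,0,0,0,0],
  [0,0.04,-0.45,0,0,0,0],
  [0,0.04,-0.52,0,0,0,0],
  [0,0.04,-0.6,0,0,0,0],
  [0,0.04,-0.6,0,0,0,0],
  [0,0.04,-0.6,0,0,0,0],
])

```text
clock: 19.0
tcp_pos: [0.697, -0.1044, 0.0962]
orientation: [-3.139, -0.1, 0.001]
contact_force: [-0.6, 1.0, -2.4]
grip_width: 0.0125
```

Run:
```python
from h import *
c=np.array([.672,.164]);y=.067
Rm=np.array([[np.cos(y),-np.sin(y)],[np.sin(y),np.cos(y)]])
t=grab('top','top6')
q=c+Rm@[0.005,-.169]
print(delta((*q,.096),1.5708+y), (r.get_obs()['tcp_pos'][:2]-c)@Rm)
cv2.imwrite('pics/v6.png',cv2.cvtColor(cv2.resize(t['pixels'][120:230,200:400],(800,440),interpolation=cv2.INTER_CUBIC),cv2.COLOR_RGB2BGR))
```

```text
(array([-0.016, -0.679,  0.002]), array([-0.   ,  0.   , -0.001])) [ 0.0069297  -0.27083143]
```

View pics/v6.png

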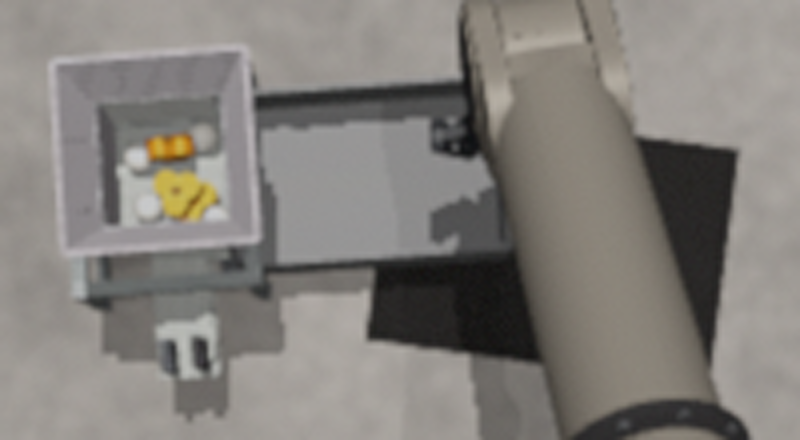

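Tub's front is entering between the legs, with rims at about (260,97) and (270,268) in the crop. Forces are low, so I'll keep pushing.

Request:
send_rows([
  [0,0,-0.06,0,0,0,0],
  [0,0,-0.13,0,0,0,0],
  [0,0,-0.2,0,0,0,0],
  [0,0,-0.27,0,0,0,0],
  [0,0,-0.34,0,0,0,0],
  [0,0,-0.41,0,0,0,0],
  [0,0,-0.48,0,0,0,0],
  [0,0,-0.55,0,0,0,0],
  [0,0,-0.62,0,0,0,0],
  [0,0,-0.67,0,0,0,0],
  [0,0,-0.67,0,0,0,0],
  [0,0,-0.67,0,0,0,0],
])

```text
clock: 20.05
tcp_pos: [0.6908, -0.005, 0.0962]
orientation: [-3.139, -0.099, 0.0]
contact_force: [0.6, 0.1, -2.5]
grip_width: 0.0127
```

Run:
```python
from h import *
c=np.array([.672,.164]);y=.067
Rm=np.array([[np.cos(y),-np.sin(y)],[np.sin(y),np.cos(y)]])
o=r.get_obs();print((o['tcp_pos'][:2]-c)@Rm,o['contact_force'])
```

```text
[ 0.00741663 -0.16985486] [ 0.56944507  0.09880455 -2.47574528]
```

Request:
send_rows([
  [0,0,-0.02,0,0,0,0],
  [0,0,-0.035,0,0,0,0],
  [0,0,-0.035,0,0,0,0],
  [0,0,-0.035,0,0,0,0],
])

```text
clock: 20.38
tcp_pos: [0.6907, -0.0014, 0.0963]
orientation: [3.14, 0.095, 0.0]
contact_force: [-0.3, 0.2, -1.7]
grip_width: 0.0121
```

Request:
send_rows([
  [0.5,0,0,0,0,0,0],
  [0.5,0,0,0,0,0,0],
  [0.5,0,0,0,0,0,0],
  [0.5,0,0,-0.2,0,0,0],
  [0.5,0,0,-0.4,0,0,0],
  [0.5,0,0.2,-0.6,0,0,0],
  [0.5,0,0.4,-0.8,0,0,0],
  [0.5,0,0.5,-1,0,0,0],
  [0.5,-0.2,0.5,-1,0,0,0],
  [0.5,-0.45,0.5,-1,0,0,0],
  [0.5,-0.7,0.5,-1,0,0,0],
  [0.5,-0.95,0.5,-1,0,0,0],
])

```text
clock: 21.38
tcp_pos: [0.5515, -0.0846, 0.2464]
orientation: [-3.14, -0.096, -0.001]
contact_force: [-0.1, -0.8, 0.2]
grip_width: 0.0425
```

Run:
```python
from h import *
c=np.array([.672,.164]);y=.067
Rm=np.array([[np.cos(y),-np.sin(y)],[np.sin(y),np.cos(y)]])
g=c+Rm@[-.145,0]
o=r.get_obs();print(o['tcp_pos'],g,delta((*g,.22),1.5708+y))
t=grab('top','top7')
cv2.imwrite('pics/v7.png',cv2.cvtColor(cv2.resize(t['pixels'][120:230,200:400],(800,440),interpolation=cv2.INTER_CUBIC),cv2.COLOR_RGB2BGR))
```

```text
[ 0.55146658 -0.08461773  0.24644829] [0.52732533 0.15429227] (array([-0.063, -1.6  ,  0.176]), array([-0.   , -0.   , -0.002]))
```

View pics/v7.png

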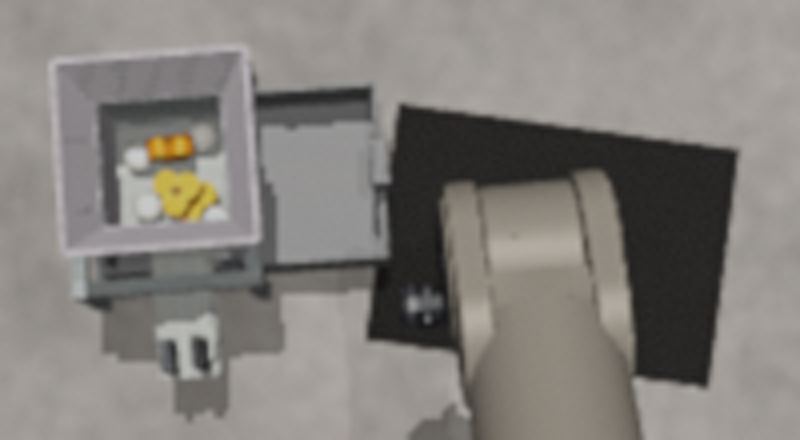

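Request:
send_rows([
  [0.75,-0.2,-0.25,0,0,0,0],
  [0.75,-0.2,-0.5,0,0,0,0],
  [0.75,-0.2,-0.75,0.1,0,0,0],
  [0.75,-0.2,-1,0.17,0,0,0],
])

```text
clock: 21.77
tcp_pos: [0.5137, 0.0647, 0.2214]
orientation: [3.14, 0.095, 0.004]
contact_force: [1.2, -0.6, -0.0]
grip_width: 0.0639
```

Request:
send_rows([
  [0.75,0,-0.2,0,0,0,0],
  [0.75,0,-0.4,0,0,0,0],
  [0.75,0,-0.56,0,0,0,0],
  [0.75,0,-0.56,0,0,0,0],
  [0.75,0,-0.56,0,0,0,0],
])

```text
clock: 22.18
tcp_pos: [0.5086, 0.149, 0.2211]
orientation: [-3.139, -0.102, -0.001]
contact_force: [0.8, -0.5, -0.5]
grip_width: 0.0641
```

Run:
```python
from h import *
c=np.array([.672,.164]);y=.067
Rm=np.array([[np.cos(y),-np.sin(y)],[np.sin(y),np.cos(y)]])
t=pickle.load(open('pics/top7.pkl','rb'))
print('tub rear',((unproj(t,np.array([(370,87),(387,262)])/4+[199.6,119.6],.07)[:,:2]-c)@Rm).round(4))
d=grab('wrist','w7');g=c+Rm@[-.145,0]
print(r.get_obs()['tcp_pos'],proj(d,[[*(c+Rm@[-.145,.008]),.135],[*(c+Rm@[-.145,-.018]),.135]]),delta((*g,.2),1.5708+y))
```

```text
tub rear [[ 0.0712 -0.1615]
 [-0.0768 -0.166 ]]
[0.50885635 0.14727384 0.22092049] [[259.33936099 189.14973165]
 [303.14061775 189.06561116]] (array([ 0.126, -0.039,  0.139]), array([ 0.   , -0.   , -0.002]))
```

View pics/w7.png

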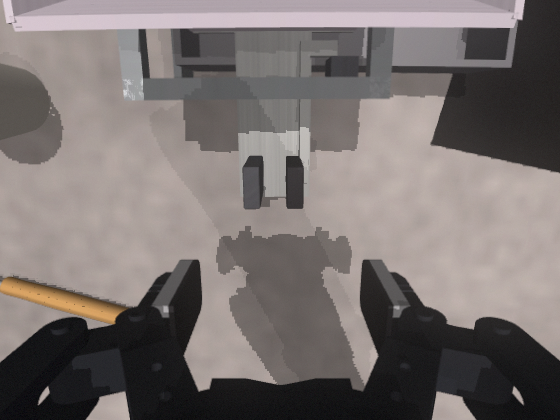

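Request:
send_rows([
  [0.75,0.14,-0.06,0,0,0,0],
  [0.75,0.14,-0.06,0.15,0,0,0],
  [0.75,0.14,-0.06,0.3,0,0,0],
  [0.75,0.14,-0.06,0.45,0,0,0],
  [0.75,0.14,-0.06,0.6,0,0,0],
  [0.75,0.14,-0.06,0.73,0,0,0],
  [0.75,0.14,-0.06,0.73,0,0,0],
  [0.75,0.14,-0.06,0.73,0,0,0],
])

```text
clock: 22.9
tcp_pos: [0.5289, 0.1558, 0.1108]
orientation: [3.139, 0.093, -0.003]
contact_force: [-0.2, -1.1, 1.0]
grip_width: 0.0637
```

Request:
send_rows([
  [0,0,0,0,0,0,0],
  [0,0,0,0,0,0,0],
  [0,0,0,0,0,0,0],
  [0,0,0,0,0,0,0],
  [0,0,0,0,0,0,0],
  [0,0,0,0,0,0,0],
  [0,0,0,0,0,0,0],
  [0,0,0,0,0,0,0],
  [0,0,0,0,0,0,0],
  [0,0,0,0,0,0,0],
], squeeze=50)

```text
clock: 23.73
tcp_pos: [0.53, 0.1608, 0.1137]
orientation: [-3.136, -0.099, -0.006]
contact_force: [-1.6, 7.0, 5.8]
grip_width: 0.0234
```

Run:
```python
from h import *
o=r.get_obs();print(o['tcp_pos'],o['grip_width'],o['contact_force'],R.from_rotvec(o['orientation']).as_matrix().round(3))
```

```text
[0.53004351 0.16079147 0.113654  ] 0.023447482493192427 [-1.59672064  7.00723979  5.76700077] [[ 0.998  0.063  0.004]
 [ 0.063 -0.998  0.004]
 [ 0.004 -0.004 -1.   ]]
```

Request:
send_rows([
  [0,0,-0.03,0,0,0,0],
  [0,-0.05,-0.03,0,0,0,0],
  [0,-0.12,-0.03,0,0,0,0],
  [0,-0.19,-0.03,0,0,0,0],
  [0,-0.26,-0.03,0,0,0,0],
  [0,-0.33,-0.03,0,0,0,0],
  [0,-0.4,-0.03,0,0,0,0],
  [0,-0.47,-0.03,0,0,0,0],
  [0,-0.54,-0.03,0,0,0,0],
  [0,-0.6,-0.03,0,0,0,0],
  [0,-0.65,-0.03,0,0,0,0],
  [0,-0.69,-0.03,0,0,0,0],
  [0,-0.69,-0.03,0,0,0,0],
  [0,-0.69,-0.03,0,0,0,0],
  [0,-0.69,-0.03,0,0,0,0],
])

```text
clock: 24.98
tcp_pos: [0.43, 0.1542, 0.1136]
orientation: [3.139, 0.093, 0.013]
contact_force: [9.0, -7.9, 6.0]
grip_width: 0.0234
```

Run:
```python
from h import *
o=r.get_obs();print(o['tcp_pos'],o['grip_width'],o['contact_force'])
t=grab('top','top8');s=grab('scene','scene8')
cv2.imwrite('pics/v8.png',cv2.cvtColor(np.vstack([cv2.resize(t['pixels'][130:200,200:310],(480,306),interpolation=cv2.INTER_CUBIC),cv2.resize(s['pixels'][140:275,240:450],(480,309),interpolation=cv2.INTER_CUBIC)])[:600],cv2.COLOR_RGB2BGR))
```

```text
[0.43003952 0.15415345 0.11363988] 0.023429873584093094 [ 9.03155482 -7.8610316   6.02439581]
```

View pics/v8.png

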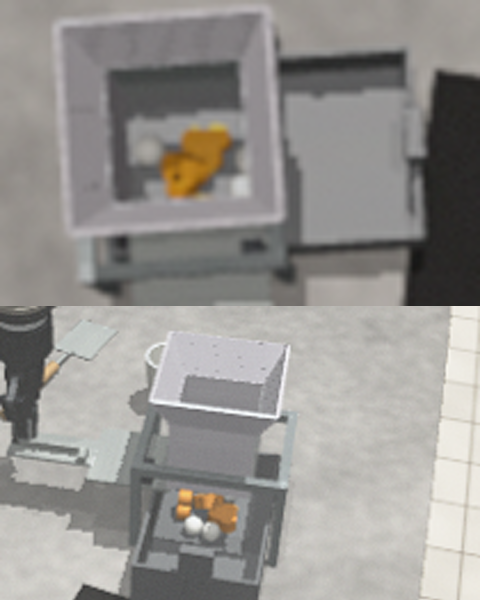

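Request:
send_rows([
  [0,0.02,0.015,0,0,0,0],
  [0,0.08,0.015,0,0,0,0],
  [0,0.15,0.015,0,0,0,0],
  [0,0.22,0.015,0,0,0,0],
  [0,0.29,0.015,0,0,0,0],
  [0,0.36,0.015,0,0,0,0],
  [0,0.43,0.015,0,0,0,0],
  [0,0.5,0.015,0,0,0,0],
  [0,0.57,0.015,0,0,0,0],
  [0,0.63,0.015,0,0,0,0],
  [0,0.68,0.015,0,0,0,0],
  [0,0.71,0.015,0,0,0,0],
  [0,0.72,0.015,0,0,0,0],
  [0,0.72,0.015,0,0,0,0],
  [0,0.72,0.015,0,0,0,0],
])

```text
clock: 26.33
tcp_pos: [0.5301, 0.161, 0.1136]
orientation: [3.138, 0.1, -0.007]
contact_force: [-18.1, -1.8, 23.7]
grip_width: 0.0234
```

Run:
```python
from h import *
o=r.get_obs();print(o['tcp_pos'],o['grip_width'],o['contact_force'])
```

```text
[0.53006055 0.16098193 0.11359131] 0.02341903942953852 [-18.09615376  -1.7998626   23.74421835]
```

Request:
send_rows([
  [0,-0.02,0,0,0,0,0],
  [0,-0.02,0,0,0,0,0],
  [0.75,-0.02,0,0,0,0,0],
  [0.75,-0.02,0,0,0,0,0],
  [0.75,-0.02,0,0,0,0,0],
  [0.75,-0.02,0,0,0,0,0],
  [0.75,-0.02,0,0,0,0,0],
  [0.75,-0.02,0,-0.15,0,0,0],
  [0.75,-0.02,0,-0.35,0,0,0],
  [0.75,-0.1,0,-0.55,0,0,0],
  [0.75,-0.16,0.06,-0.75,0,0,0],
  [0.75,-0.16,0.06,-0.75,0,0,0],
  [0.75,-0.16,0.06,-0.75,0,0,0],
])

```text
clock: 27.42
tcp_pos: [0.511, 0.1496, 0.2258]
orientation: [-3.14, -0.096, -0.007]
contact_force: [0.0, -0.2, -0.1]
grip_width: 0.0639
```

Run:
```python
from h import *
o=r.get_obs();print(o['tcp_pos'],o['grip_width'],o['contact_force'])
d=grab('wrist','w9');t=grab('top','top9')
cv2.imwrite('pics/v9.png',cv2.cvtColor(np.vstack([d['pixels'][:260],cv2.resize(t['pixels'][130:200,200:310],(560,340),interpolation=cv2.INTER_CUBIC)]),cv2.COLOR_RGB2BGR))
```

```text
[0.51100166 0.14963644 0.22575481] 0.06388515597071047 [ 0.01616902 -0.15329817 -0.07330911]
```

View pics/v9.png

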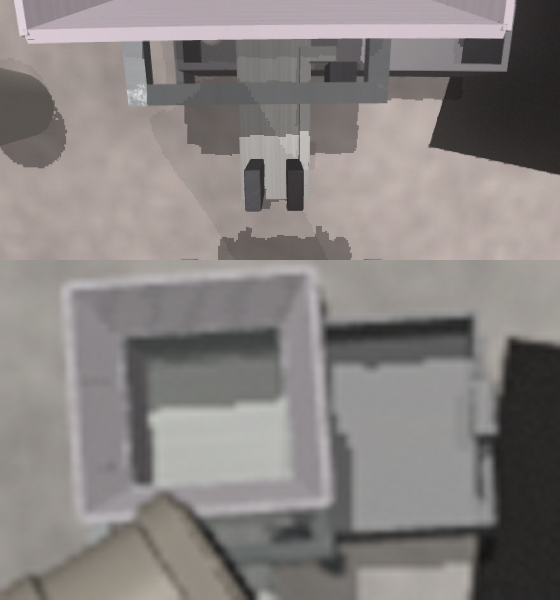

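Hopper is empty, the gate is shut, and the tab at (295,185) stands off the post with the same gap as at the start. So it is sprung out and locked. Back to the lug.

Request:
send_rows([
  [0.6,0,0.25,-0.1,0,0,0],
  [0.6,0,0.5,-0.15,0,0,0],
  [0.6,0,0.75,-0.15,0,0,0],
  [0.6,0.1,1,-0.15,0,0,0],
])

```text
clock: 27.85
tcp_pos: [0.5322, -0.0006, 0.2453]
orientation: [3.14, 0.099, -0.005]
contact_force: [-0.0, 0.2, -0.2]
grip_width: 0.0511
```

Request:
send_rows([
  [0.6,0.15,0.2,0,0,0,0],
  [0.6,0.4,0.3,0,0,0,0],
  [0.6,0.65,0.3,0,0,0,0],
  [0.6,0.9,0.3,0,0,0,0],
  [0.6,0.9,0.3,0,0,0,0],
])

```text
clock: 28.27
tcp_pos: [0.6764, -0.0355, 0.2426]
orientation: [-3.138, -0.096, 0.001]
contact_force: [-0.2, 0.2, -0.2]
grip_width: 0.0511
```

Run:
```python
from h import *
print(r.get_obs()['tcp_pos'],delta((.686,-.0014,.12),1.6378),delta((.686,-.0014,.095),1.6378))
```

```text
[ 0.67643976 -0.03548371  0.24255927] (array([ 0.078, -0.221,  0.818]), array([-0.001,  0.   , -0.002])) (array([ 0.078, -0.221,  0.984]), array([-0.001,  0.   , -0.002]))
```

Request:
send_rows([
  [0.6,0.08,-0.1,0.1,0,0,0],
  [0.6,0.08,-0.22,0.2,0,0,0],
  [0.6,0.08,-0.22,0.4,0,0,0],
  [0.6,0.08,-0.22,0.6,0,0,0],
  [0.6,0.08,-0.22,0.8,0,0,0],
  [0.6,0.08,-0.22,0.97,0,0,0],
  [0.6,0.08,-0.22,0.97,0,0,0],
  [0.6,0.08,-0.22,0.97,0,0,0],
  [0,0.08,-0.22,0.97,0,0,0],
  [0,0.08,-0.22,0.97,0,0,0],
  [0,0.08,-0.22,0.97,0,0,0],
  [0,0.08,-0.22,0.97,0,0,0],
  [0,0.08,-0.22,0.97,0,0,0],
  [0,0.08,-0.22,0.97,0,0,0],
  [0,0.08,-0.22,0.97,0,0,0],
], squeeze=70)

```text
clock: 29.52
tcp_pos: [0.683, -0.002, 0.103]
orientation: [-3.14, -0.096, -0.005]
contact_force: [-1.5, 0.8, 7.0]
grip_width: 0.0121
```

Run:
```python
from h import *
o=r.get_obs();print(o['tcp_pos'],o['grip_width'],o['contact_force'])
y=.067;Rm=np.array([[np.cos(y),-np.sin(y)],[np.sin(y),np.cos(y)]])
q=o['tcp_pos'][:2]+Rm@[0,-.14]; print(q,delta((*q,o['tcp_pos'][2]),1.6378))
m=np.array([.6298,-.1513]); a=-.138; print('lug final',m+[-.117*-np.sin(a)*1,-.117*np.cos(a)])
```

```text
[ 0.68298582 -0.00202786  0.10300829] 0.012094030171503603 [-1.47503882  0.84581621  7.03327861]
[ 0.6923588  -0.14171375] (array([ 0.005,  0.933, -0.   ]), array([-0.   , -0.001, -0.002]))
lug final [ 0.6137052  -0.26718769]
```

Request:
send_rows([
  [0,0,0.04,0,0,0,0],
  [0,0,0.1,0,0,0,0],
  [0,0,0.17,0,0,0,0],
  [0,0,0.24,0,0,0,0],
  [0,0,0.31,0,0,0,0],
  [0,0,0.38,0,0,0,0],
  [0,0,0.45,0,0,0,0],
  [0,0,0.52,0,0,0,0],
  [0,0,0.59,0,0,0,0],
  [0,0,0.66,0,0,0,0],
  [0,0,0.73,0,0,0,0],
  [0,0,0.8,0,0,0,0],
  [0,0,0.87,0,0,0,0],
  [0,0,0.94,0,0,0,0],
  [0,0,1,0,0,0,0],
  [0,0,1,0,0,0,0],
  [0,0,1,0,0,0,0],
])

```text
clock: 30.93
tcp_pos: [0.6926, -0.1514, 0.103]
orientation: [-3.139, -0.096, -0.007]
contact_force: [0.1, 1.5, 5.9]
grip_width: 0.0119
```

Run:
```python
from h import *
o=r.get_obs();print(o['tcp_pos'],o['grip_width'],o['contact_force'])
print(delta((.614,-.267,o['tcp_pos'][2]),1.5708-.138))
```

```text
[ 0.69256939 -0.15142808  0.1030285 ] 0.011928287060073619 [0.09327082 1.49200471 5.89827412]
(array([-0.57 ,  0.737, -0.003]), array([-0.   , -0.001,  0.063]))
```

Request:
send_rows([
  [0,0,0.05,0,0,0,0],
  [0,0,0.11,0,0,0,0],
  [0,0,0.18,0,0,0,0],
  [0,-0.05,0.25,0,0,0,0.006],
  [0,-0.1,0.3,0,0,0,0.012],
  [0,-0.15,0.35,0,0,0,0.018],
  [0,-0.2,0.4,0,0,0,0.024],
  [0,-0.25,0.45,0,0,0,0.03],
  [0,-0.3,0.5,0,0,0,0.036],
  [0,-0.36,0.56,0,0,0,0.042],
  [0,-0.42,0.61,0,0,0,0.048],
  [0,-0.48,0.66,0,0,0,0.054],
  [0,-0.53,0.7,0,0,0,0.06],
  [0,-0.57,0.74,0,0,0,0.064],
  [0,-0.57,0.74,0,0,0,0.064],
  [0,-0.57,0.74,0,0,0,0.064],
  [0,-0.57,0.74,0,0,0,0.064],
])

```text
clock: 32.35
tcp_pos: [0.6135, -0.2683, 0.103]
orientation: [3.133, -0.22, 0.005]
contact_force: [-0.2, 1.1, 7.2]
grip_width: 0.0124
```

Run:
```python
from h import *
o=r.get_obs();print(o['tcp_pos'],o['grip_width'],o['contact_force'])
t=grab('top','top10');print(delta((.614,-.267,o['tcp_pos'][2]),1.5708-.138))
cv2.imwrite('pics/v10.png',cv2.cvtColor(cv2.resize(t['pixels'][120:250,200:400],(800,520),interpolation=cv2.INTER_CUBIC),cv2.COLOR_RGB2BGR))
```

```text
[ 0.61351241 -0.26828685  0.10300813] 0.012364342888013274 [-0.22733702  1.11725235  7.17321988]
(array([ 0.002, -0.009, -0.   ]), array([ 0.   , -0.001, -0.001]))
```

View pics/v10.png

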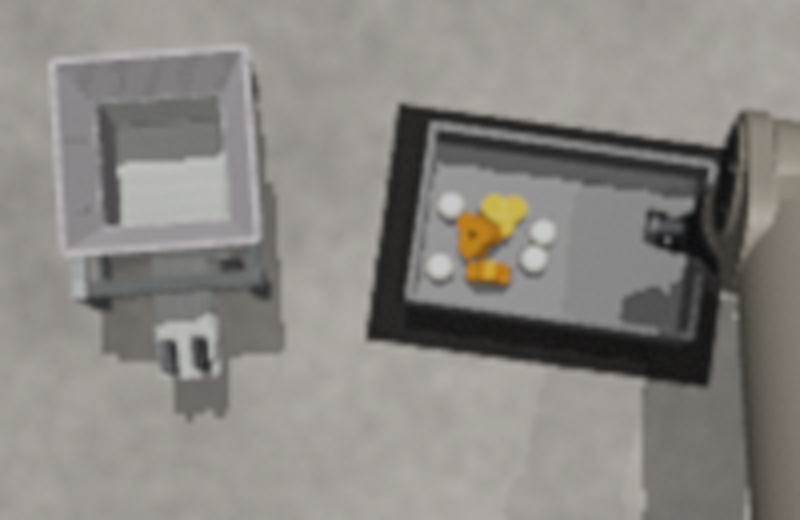

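All three pieces (502,212), (477,235), (488,271) and four balls are in the tub, which lies square on the mat. Releasing and backing away.

Request:
send_rows([
  [0.6,0,0,0,0,0,0],
  [0.6,0,0,0,0,0,0],
  [0.6,0,0,0,0,0,0],
  [0.6,0,0,0,0,0,0],
  [0.6,0,0,-0.15,0,0,0],
  [0.6,0,0,-0.35,0,0,0],
  [0.6,0,0,-0.6,0,0,0],
  [0.6,0,0,-0.85,0,0,0],
  [0.6,0,0.2,-1,0,0,0],
  [0.6,0,0.45,-1,0,0,0],
  [0.6,0,0.7,-1,0,0,0],
  [0.6,0,1,-1,0,0,0],
  [0.6,0,1,-1,0,0,0],
  [0.6,0,1,-1,0,0,0],
])

```text
clock: 33.57
tcp_pos: [0.5889, -0.4215, 0.2498]
orientation: [3.131, -0.23, -0.003]
contact_force: [0.8, 0.8, -0.8]
grip_width: 0.0514
```

Run:
```python
from h import *
o=r.get_obs();print(o['tcp_pos'],o['grip_width'],o['contact_force'],o['clock'])
t=grab('top','top11')
for p in props(t,.02): print(p)
cv2.imwrite('pics/v11.png',cv2.cvtColor(cv2.resize(t['pixels'][120:250,200:400],(800,520),interpolation=cv2.INTER_CUBIC),cv2.COLOR_RGB2BGR))
```

```text
[ 0.58890087 -0.42146805  0.24982829] 0.05136960454411672 [ 0.82445932  0.84718205 -0.7752008 ] 33.5667
(array([ 0.6335, -0.0938]), np.int32(224), np.float64(-0.86))
```

View pics/v11.png

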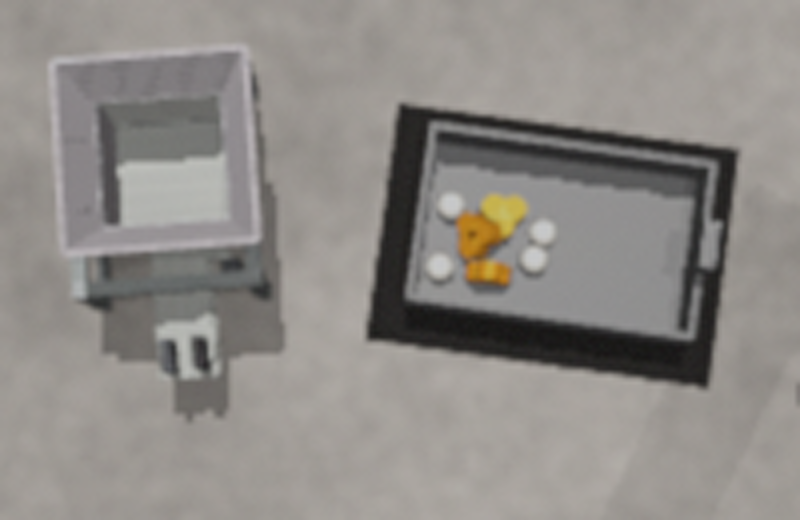

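Tub is square on the mat with the whole batch in it, and the arm is clear. A quick numeric check, then hand in.

Run:
```python
from h import *
d=pickle.load(open('pics/top11.pkl','rb'))
P=unproj(d,np.array([(430,122),(719,160),(695,340),(405,303)])/4+[199.6,119.6],.07)[:,:2]
e=P[[0,3]].mean(0)-P[[1,2]].mean(0); print(P.mean(0),np.arctan2(e[1],e[0])-np.pi/2,'mat .6298 -.1513 -.138')
if np.hypot(*(P.mean(0)-[.6298,-.1513]))<.015: print(r.hand_in())
```

```text
[ 0.63244966 -0.15187072] -0.13058726128930553 mat .6298 -.1513 -.138
the job is handed in; nothing more can be done
None
```

The polishing batch is done and handed in at about 34 s on the robot's clock, with the tub holding the whole batch on the mat.

- **Loading:** Only three amber pieces were on the bench, and all three went into the hopper with the four balls while the gate was shut.
- **Tub in:** I slid the tub in beneath the hopper by its lug. I felt no clear push from the back stop. The camera and arm positions put the tub within a few mm of fully in, inside the 15 mm allowed.
- **Gate:** I squeezed the tab and pulled the gate open by the full 100 mm, and the batch dropped into the tub. I then pushed it home until it met about 18 N at the stop and let go. I did not tug the gate to test the lock, but the picture shows the tab sprung out with the same gap as at the start.
- **Tub out:** The last picture shows the tub on the mat with three pieces and four balls in it, and the hopper empty. The tub's centre is about 3 mm from the mat's centre and its angle is within about 0.01 rad.

One measurement disagreed: the gate handle sat about 5 mm further to +y than the camera estimate. The grip adjusted to it and it had no visible effect. I did not aim any move at the jar, cup or spatula, but I did not re-measure them at the end.

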